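Swap the blender jug for the grinding cup and hold it down

ROBOT

A 7-joint arm with a two-finger parallel gripper is mounted at the origin on a cart in front of the work surface, level with it; the furniture and walls round the work are solid. World frame = base frame: x ahead of the robot, y to its left, z up, the work surface at z = 0. Lengths are in m, angles in rad, forces in N, time in s.
With the tool pointing down it reaches from about 0.4 to 0.85 m from the base axis. Payload 10.4 kg.
Tool frame: the origin (TCP) lies at the very end of the fingers, on their centre line; the grasp point (between the pads) lies robot.tcp_to_grasp behind it (robot.tcp_to_grasp is the distance from the TCP to the grasp point, in m); z points along the fingers, y is the line along which they close (so a half turn about z gives the same grasp; the last joint's range is limited). The gripper opens to 87 mm and grips with 3 to 60 N. Pads are 19 mm wide; open, the fingers measure 117 mm over their backs; the gripper's body (75 mm by 190 mm) begins 51 mm behind the grasp point.
Start: joints at [1.156, 0.332, -0.065, 1.46, 0.022, 1.35, -0.088], TCP at [0.239, -0.578, 0.223] pointing down, gripper open.
Joint ranges: [-2.6, 2.6], [-0.5, 2.12], [-1.47, 1.34], [0.16, 2.42], [-1.27, 4.41], [0.06, 2.06], [-2.6, 2.6]. Speed limits (rad/s): [2.22, 2.22, 2.79, 2.79, 3.14, 3.14, 3.14].

INTERFACE

Orientations are given as [roll, pitch, yaw] about the fixed x, y, z axes, in that order (R = Rz(yaw) Ry(pitch) Rx(roll)).
In Python, from workcell import monitor, cams, workorder, robot gives the robot as it stands.
- The arm moves only by the tool servo_tool, never from a script. Its argument "steps" is one flat list of numbers, 4 for each row, row after row: the shift along the tool's x, y, z in m, then the turn about the tool's z in degrees. A call has exactly 5 rows; each row shifts and turns the commanded pose from where the row before left it, along the tool's axes as they then stand; what a row does not reach is not made up. A row lasts 1/8 s, in which the tool goes at most 62.5 mm and 10.7 degrees, less where a joint would pass 70% of its speed; a pose out of reach is approached as far as the arm can. A call is refused whole if a number of a shift passes 0.0625 or a number of a turn 10.7, either way. A call with a gripper value outside its range is refused whole. "hand" is the finger opening in m, from 0 to 0.087, set as the call begins (left out, the last holds). The fingers move at their own pace and stop on an object; the grip force is fixed at half the most. Time passes only in rows, so rows that do not move let the fingers close, or fill a call up. It gives the time, the measured TCP pose, the force, the opening and the grip force at its end, in the units of the state.
- monitor.state(): the state, without advancing time (a new reading comes with each control period).
- cams.get_image(name): name is "scene" or "top" or "wrist"; returns a dict with "frame" (480x640x3 uint8, red, green, blue), "z_map" (480x640 float32, m along the optical axis (not along the pixel's ray), 0 where there is no reading), "K" (3x3 intrinsics, pixels), "R" (3x3) and "t" (3): a world point X has camera coordinates R X + t; the wrist camera has in their place "mount" (4x4, takes a point from camera to tool coordinates, whose origin is the TCP and whose axes are the flange's). Camera axes: x right, y down, z forward; pixel columns grow to the right and rows downward; lengths in m; the calibration is good to about 2 mm. The wrist camera is an equidistant fisheye: a pixel r from the principal point sees the ray r / f radians off the axis. A picture is of the moment at which its call begins: read the wrist's pose just before it.
- workorder.hand_in(): hands the job in; it is judged then, once.
The state is a dict: "time_s": time; "q": joint angles; "joint_vel": joint speeds; "tau": joint torques, N m; "eef_pos": TCP position; "orientation": TCP orientation; "wrist_force": force on the tool from outside, world axes, zero at the start; "moment": the same for the moment, N m; "finger_gap": opening from 0.0 (shut) to 1.0 (fully open); "grip_force": force on a finger pad.
Only numpy, scipy, OpenCV 4.12 (cv2) and the standard library are available. Lean on these libraries where they do the work, as an engineer would, in place of code of your own. Each camera call takes 0.05 s, during which the arm holds its last target. There are 200 camera calls.

TASK

Take the steel jug off the blender base by its handle and set it down gently, upright, on the worktop beside the base. Then put the small grinding cup on the base, blade end down as it stands: find the drive spindle hidden beneath it so that the cup drops on, then press it fully down against the spring. Finish like that, the gripper still holding the cup pressed down; leave the other things on the worktop where they are.

Things in the scene. Friction and masses are not known exactly. Their poses are not given: they have to be found in the camera images.
- motor_base: Blender base fixed on the worktop: round steel housing 133 mm across (black battery pack 71 mm behind the axis), dial at its front (-x), black rim on top: 124 mm across outside, 108 inside, top 93 mm above the worktop. Origin: centre of its underside, z up; it may stand turned. Inside the rim lies a flat ring, the switch deck, 100 mm across, with the drive spindle standing in its centre.
- spindle_foot (a point): On the base's vertical axis at the raised deck's top, 85 mm above the worktop. A jug or cup that sits right on the raised deck has its origin here.
- spindle_tip (a point): Top of the fixed steel drive spindle, on the base's axis, 13 mm above the raised deck (98 mm above the worktop). The spindle is 14 mm thick up to 5 mm above the raised deck, then tapers to a nose 5 mm wide.
- switch_deck (a joint): How far the spring-loaded deck is pressed down, in m: 0 up, 0.006 at its stop. The spring takes about 4 N to start and 12 N fully down: the weight of jug or cup alone does not press it, and it comes up again when let go. Pressed beyond 0.0045 it switches the motor on (not simulated).
- jug: Open steel jug, about 0.26 kg, 130 mm high, 97 mm across the mouth, black foot 88 mm across and 18 mm high; starts on the deck, over the spindle. Origin: centre of its underside, z up; its handle points along its own -x. A socket underneath, 16 mm wide and 18 mm deep, fits loosely over the spindle: lift it 20 mm or more straight up before moving sideways.
- jug_handle (a point): Middle of the upper part of the jug's handle: black upright bar, axis 86 mm from the jug's axis, this point 100 mm above the jug's underside. The bar is 16 mm wide (along y) and 20 mm deep (along x), its top 22 mm above this point (8 mm below the jug's mouth), about 30 mm free between it and the jug's wall. Pinch its two 20 mm deep sides from above. Axes as the jug's.
- grind_cup: Closed steel cup, about 0.22 kg, 108 mm high: smooth cylinder 60 mm in diameter, rounded top, on a ribbed black collar (blade end) 77 mm across and 20 mm high. Origin: centre of its underside, z up. Stands upright on the worktop: left at the front, right at the front or right farther back, the shaker and sauce cup in the other two places. Grip it across the 60 mm part, 75 to 95 mm up.
- cup_socket (a point): Mouth of the cup's drive socket, in the centre of its underside (the cup's origin), hidden while the cup is upright: a straight round hole 16 mm wide, 20 mm deep, square-edged. Over the spindle the cup rides on the nose until the hole finds it, then drops 13 mm on to the deck. Any yaw fits.
- flour_shaker: Bystander: steel shaker with a perforated lid, 69 mm across, 102 mm high, no wider foot. Origin: centre of its underside.
- sauce_cup: Bystander: small open steel cup, 72 mm across, 63 mm high. Origin: centre of its underside.
- kitchen_timer: Bystander: flat white kitchen timer, 62 x 62 x 20 mm, left at the front. Origin: centre of its underside. (Beside the base, the worktop 70 to 220 mm to the right (-y) of its axis is always free. On the left stands a soup warmer 0.34 m high, and at the back, from x = 0.70 on, tongs and bowls up to 0.22 m high.)
There are look-alikes about, which are no part of the job. What is shaped like the grind_cup but green is not meant.

How it is judged:
On the way, in this order (a step that is already met when the one before it is completed fails the run):
1. the jug, held by its handle, has been lowered to the worktop beside the base (underside within 15 mm of the worktop) (height (world z) of jug below 0.015 m and horizontal distance between jug and motor_base above 0.105 m and contact force between the fingers and jug above 0.3 N and x of the grasp point in the frame of jug below -0.062 m).
2. the jug stands upright on the worktop, let go, and the grinding cup has dropped over the spindle on to the deck, upright (height (world z) of jug below 0.005 m and angle between jug's own z axis and vertical below 0.05 rad and contact force between the fingers and jug below 0.1 N and horizontal distance between grind_cup and spindle_foot below 0.003 m and z of grind_cup in the frame of spindle_foot below 0.003 m and angle between grind_cup's own z axis and vertical below 0.07 rad), for 0.1 s.
At the end, for the whole second after the job is handed in: Gripper still pressing the cup (over 4 N): cup within 3 mm of the spindle axis, tilt under 0.07 rad, 3.5 mm or more below the raised deck, deck down over 4.5 of 6 mm. Jug upright and still on the worktop (5 mm, 0.05 rad), untouched by the fingers, 0.105 to 0.35 m from the base axis (value of joint switch_deck above 0.0045 m and horizontal distance between grind_cup and spindle_foot below 0.003 m and z of grind_cup in the frame of spindle_foot below -0.0035 m and angle between grind_cup's own z axis and vertical below 0.07 rad and contact force between the fingers and grind_cup above 4 N and height (world z) of jug below 0.005 m and angle between jug's own z axis and vertical below 0.05 rad and linear speed of jug below 0.02 m/s and horizontal distance between jug and motor_base between 0.105 and 0.35 m and contact force between the fingers and jug below 0.1 N); the arm keeps its last pose, push and grip.
It fails at once if the jug is tipped by more than 0.6 rad (angle between jug's own z axis and vertical above 0.6 rad).
It fails at once if the grinding cup is tipped by more than 0.6 rad (angle between grind_cup's own z axis and vertical above 0.6 rad).
It fails at once if the flour shaker, the sauce cup or the timer is pushed by more than 3 cm (distance of any of flour_shaker, sauce_cup, kitchen_timer from where it was at the start of the episode above 0.03 m).
It also fails if it takes over 61 s, if anything falls off the work surface, if the arm or the gripper's body presses on something with over 40 N, if the wrist force passes 120 N, or if a joint passes its speed limit or range.

## Working session

There is one attempt and no reset: what is moved stays moved. The work goes in short steps, Python scripts to look and compute and a tool call to move; the robot and the scene stay as the last step left them, time stands still between calls to the robot, and variables do not carry over. Pictures are saved under pics/ and viewed, at most 10 in all, crops included, and the job is handed in when it is done.

Besides the shell and the picture viewer there is one more tool, called after "Emit:" as name(argument=value, ...), one argument or row to a line, values as JSON. servo_tool: Moves the arm, as the interface text tells. Its arguments: {"type":"object","properties":{"steps":{"type":"array","items":{"type":"number"}},"hand":{"type":"number"}},"required":["steps"]}

```bash
mkdir -p pics; ls; python3 - <<'E'
from workcell import monitor,cams,workorder,robot
import cv2,numpy as np
print(monitor.state(), robot.tcp_to_grasp)
d={}
for n in("scene","top"):
    i=cams.get_image(n); cv2.imwrite(f"pics/{n}0.png",i["frame"][...,::-1]); np.savez(f"{n}0.npz",**i)
    print(n,i["K"],i["R"],i["t"])
E
```

```text
pics
{'time_s': 0.0, 'q': array([ 1.15640715,  0.3328925 , -0.06472749,  1.46093222,  0.02162415,
        1.34991916, -0.08853188]), 'joint_vel': array([-0.00091949,  0.0006731 , -0.00028217, -0.00097542, -0.00189172,
        0.00074821,  0.00046356]), 'tau': array([ 5.94799931e-04, -6.23252964e+01,  2.45204824e-02, -3.89891231e+01,
       -6.13059872e-02,  3.95658694e-02,  1.35765686e-04]), 'eef_pos': array([ 0.23850384, -0.57727947,  0.22174549]), 'orientation': array([-3.14014040e+00,  8.22071762e-05,  3.91809457e-01]), 'wrist_force': array([0.52433783, 0.66056682, 0.55256369]), 'moment': array([ 0.01224599, -0.01032965,  0.00903031]), 'grip_force': 0.0, 'finger_gap': 0.9949107578508624} 0.0187
scene [[574.5079928    0.         321.2194686 ]
 [  0.         574.5079928  240.97521212]
 [  0.           0.           1.        ]] [[-0.79991853 -0.60001415  0.01064739]
 [-0.32959639  0.42444154 -0.84333599]
 [ 0.50149433 -0.67810943 -0.53728115]] [0.32753697 0.34397526 1.04805726]
top [[547.73585392   0.         313.79804481]
 [  0.         547.73585392 232.11894718]
 [  0.           0.           1.        ]] [[ 0.02802943 -0.99954159 -0.0114434 ]
 [-0.99805286 -0.02734587 -0.05605969]
 [ 0.05572106  0.01299244 -0.99836184]] [-0.12009151  0.51968387  1.145506  ]
```

View pics/scene0.png

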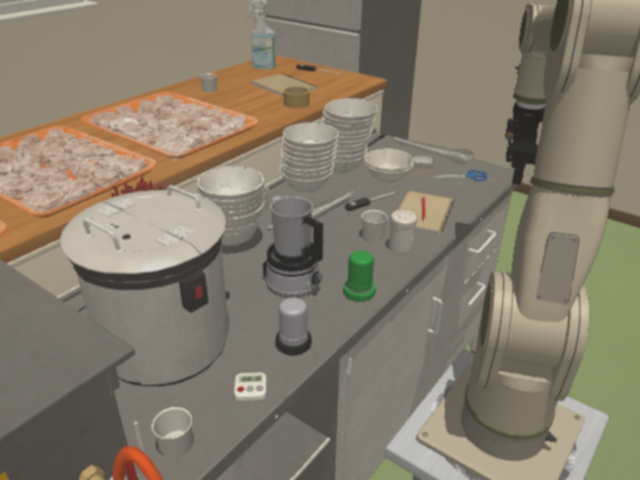

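View pics/top0.png

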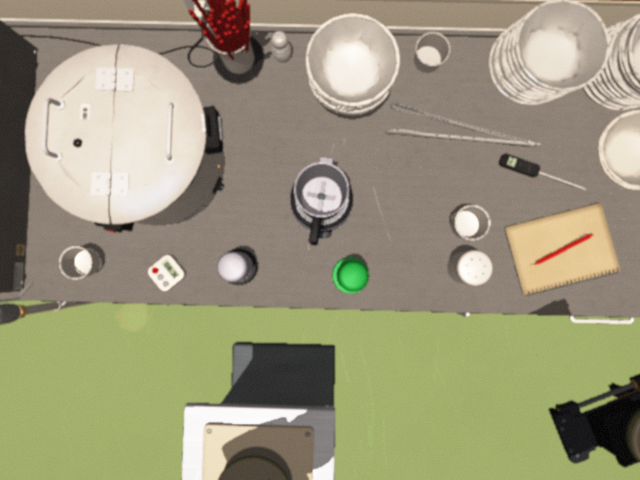

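The overhead view shows the jug at about (322,195) with its handle at (316,230). The grind cup is at (235,266), the timer at (166,272) and the green decoy at (350,275). The shaker and sauce cup are at (474,267) and (470,223).

```bash
cat > h.py <<'E'
import numpy as np
from scipy.optimize import least_squares
def cloud(i):
    z=i["z_map"]; v,u=np.mgrid[0:480,0:640]; K=i["K"]
    c=np.stack([(u-K[0,2])/K[0,0]*z,(v-K[1,2])/K[1,1]*z,z],-1)
    P=(c-i["t"])@i["R"]; P[z==0]=np.nan
    return P
def circ(p,r=None):
    c0=np.median(p,0)
    if r: f=lambda q:np.hypot(*(p-q[:2]).T)-r
    else: f=lambda q:np.hypot(*(p-q[:2]).T)-q[2]
    s=least_squares(f,[*c0,.04][:2 if r else 3],loss="soft_l1",f_scale=.002)
    return s.x,np.sqrt(np.mean(s.fun**2)),len(p)
E
python3 - <<'E'
from h import *
for n in("top","scene"):
    i=dict(np.load(n+"0.npz")); P=cloud(i); F=i["frame"].astype(int)
    if n=="top": T=P
    print(n,"table z",np.nanmedian(P[240:260,395:440,2]) if n=="top" else np.nanmedian(P[330:345,190:230,2]))
    if n=="top":
        for a,uv in dict(jug=(322,195),han=(316,230),cup=(235,266),green=(350,275),sh=(474,267),sauce=(470,223),tim=(166,272)).items(): print(a,P[uv[1],uv[0]].round(4))
        J=P[195,322,:2].copy(); C=P[266,235,:2].copy()
    Q=P.reshape(-1,3); Q=Q[~np.isnan(Q[:,0])]
    dj=np.hypot(*(Q[:,:2]-J).T); dc=np.hypot(*(Q[:,:2]-C).T)
    for lo,hi in((.2,.222),(.21,.222),(.085,.1),(.03,.08)):
        m=(dj<.085)&(Q[:,2]>lo)&(Q[:,2]<hi); print("jug band",lo,hi,circ(Q[m][:,:2]) if m.sum()>5 else 0)
    for lo,hi in((.03,.09),(.1,.115),(.005,.02)):
        m=(dc<.06)&(Q[:,2]>lo)&(Q[:,2]<hi); print("cup band",lo,hi,circ(Q[m][:,:2]) if m.sum()>5 else 0, Q[m][:,2].max() if m.any() else 0)
    # handle: dark, high
    R=P; dd=np.hypot(R[...,0]-J[0],R[...,1]-J[1])
    m=(R[...,2]>.195)&(R[...,2]<.215)&(dd>.062)&(dd<.12)
    print("handle",m.sum(),np.nanmean(R[m],0),np.nanmin(R[m],0),np.nanmax(R[m],0))
E
```

```text
top table z -0.00017886988590311507
jug [ 0.5894 -0.1208  0.1171]
han [ 0.516  -0.1119  0.2052]
cup [0.4475 0.0442 0.1079]
green [ 0.4365 -0.1791  0.1095]
sh [ 0.4586 -0.4194  0.1034]
sauce [ 5.522e-01 -4.386e-01  3.000e-04]
tim [0.4298 0.2045 0.0138]
jug band 0.2 0.222 (array([ 0.58412712, -0.11826225,  0.04799725]), np.float64(0.009201264220385466), 702)
jug band 0.21 0.222 (array([ 0.58761083, -0.11852077,  0.04674259]), np.float64(0.002951192924674772), 408)
jug band 0.085 0.1 (array([ 0.58899352, -0.11848784,  0.0579523 ]), np.float64(0.005105893978380245), 506)
jug band 0.03 0.08 (array([ 0.57277157, -0.11850585,  0.05152481]), np.float64(0.00662451896710865), 326)
cup band 0.03 0.09 (array([0.44544211, 0.05266725, 0.03001711]), np.float64(0.0003145791885159754), 107) 0.08927780062270427
cup band 0.1 0.115 (array([0.44551785, 0.05152635, 0.02004301]), np.float64(0.006873588000109513), 677) 0.11386304292604632
cup band 0.005 0.02 (array([0.44511044, 0.05314574, 0.03661435]), np.float64(0.0056611179079211465), 182) 0.019983553320478666
handle 185 [ 0.51048814 -0.1081263   0.20598
[... 348 characters left out ...]
.1 (array([ 0.58621075, -0.11823748,  0.05512504]), np.float64(0.008003241094799354), 494)
jug band 0.03 0.08 (array([ 0.58801954, -0.12237241,  0.06591624]), np.float64(0.0037032829479866263), 1026)
cup band 0.03 0.09 (array([0.44486002, 0.05228034, 0.02968348]), np.float64(0.0014577465123215574), 632) 0.08983231262800338
cup band 0.1 0.115 (array([0.4415894 , 0.05647617, 0.0202251 ]), np.float64(0.006620085227343256), 431) 0.11235297942518269
cup band 0.005 0.02 (array([0.4452136 , 0.05282953, 0.03736582]), np.float64(0.0030810395688926373), 255) 0.019807875877689823
handle 124 [ 0.50657754 -0.10389162  0.20369219] [ 0.48924519 -0.11532332  0.19546856] [ 0.52951247 -0.0958563   0.20983947]
```

```bash
cat > p.py <<'E'
import sys,numpy as np
from workcell import monitor
def plan(x,y,z,yaw,n):
    s=monitor.state(); p=s["eef_pos"]; r=s["orientation"]; yw=r[2]
    d=np.array([x,y,z])-p; dy=(yaw-yw+np.pi)%(2*np.pi)-np.pi
    print("t",round(s["time_s"],2),"p",p.round(4),"rpy",r.round(4),"F",s["wrist_force"].round(1),"gap",round(s["finger_gap"]*.087,4),"d",d.round(4),"dyaw",round(np.degrees(dy),1))
    out=[]
    for k in range(n):
        a=yw+dy*k/n; c,q=np.cos(a),np.sin(a); e=d/n
        out.append([round(c*e[0]+q*e[1],4),round(q*e[0]-c*e[1],4),round(-e[2],4),round(-np.degrees(dy)/n,2)])
    for k in range(0,n,5): print(sum(out[k:k+5],[]))
if __name__=="__main__": plan(*map(float,sys.argv[1:5]),int(sys.argv[5]))
E
python3 p.py .502 -.1057 .25 -.15 10
```

```text
t 0.1 p [ 0.2385 -0.5773  0.2218] rpy [-3.1403e+00  1.0000e-04  3.9180e-01] F [1.  0.5 0.4] gap 0.0871 d [0.2635 0.4716 0.0282] dyaw -31.0
[np.float64(0.0424), np.float64(-0.0335), np.float64(-0.0028), np.float64(3.1), np.float64(0.0405), np.float64(-0.0358), np.float64(-0.0028), np.float64(3.1), np.float64(0.0385), np.float64(-0.0379), np.float64(-0.0028), np.float64(3.1), np.float64(0.0364), np.float64(-0.0399), np.float64(-0.0028), np.float64(3.1), np.float64(0.0342), np.float64(-0.0419), np.float64(-0.0028), np.float64(3.1)]
[np.float64(0.0318), np.float64(-0.0436), np.float64(-0.0028), np.float64(3.1), np.float64(0.0294), np.float64(-0.0453), np.float64(-0.0028), np.float64(3.1), np.float64(0.0269), np.float64(-0.0468), np.float64(-0.0028), np.float64(3.1), np.float64(0.0244), np.float64(-0.0482), np.float64(-0.0028), np.float64(3.1), np.float64(0.0217), np.float64(-0.0495), np.float64(-0.0028), np.float64(3.1)]
```

Emit:
servo_tool(
  steps=[0.042,-0.034,-0.004,3.1,0.04,-0.036,-0.004,3.1,0.038,-0.038,-0.004,3.1,0.036,-0.04,-0.004,3.1,0.034,-0.042,-0.004,3.1],
  hand=0.087,
)

```text
time_s: 0.72
eef_pos: [0.3688, -0.3397, 0.2425]
orientation: [-3.142, 0.0, 0.119]
wrist_force: [0.3, 0.5, 0.1]
finger_gap: 0.997
grip_force: 0.0
```

Emit:
servo_tool(
  steps=[0.032,-0.044,-0.003,3.1,0.029,-0.045,-0.003,3.1,0.027,-0.047,-0.003,3.1,0.024,-0.048,-0.003,3.1,0.014,-0.045,-0.003,3.1],
)

```text
time_s: 1.35
eef_pos: [0.4917, -0.1073, 0.2574]
orientation: [-3.141, 0.0, -0.15]
wrist_force: [0.7, 0.0, 0.1]
finger_gap: 0.999
grip_force: 0.0
```

```bash
sed -i 's/round(c\*e/+round(c*e/; s/print(sum(out\[k:k+5\],\[\]))/print([float(v) for v in sum(out[k:k+5],[])])/' p.py; python3 - <<'E'
from workcell import cams,monitor
import cv2,numpy as np
s=monitor.state(); i=cams.get_image("wrist"); print(i["K"],i["mount"])
np.savez("w1.npz",pos=s["eef_pos"],rpy=s["orientation"],**i); cv2.imwrite("pics/w1.png",i["frame"][...,::-1])
E
python3 p.py .502 -.1057 .25 -.15 5
```

```text
[[371.64829954   0.         318.69784832]
 [  0.         371.64829954 232.64385624]
 [  0.           0.           1.        ]] [[ 8.02616926e-04 -9.55078318e-01 -2.96352430e-01  8.20033321e-02]
 [ 9.99999391e-01  9.90892703e-04 -4.85110579e-04  8.71108851e-04]
 [ 7.56972056e-04 -2.96351860e-01  9.55078532e-01 -1.62913765e-01]
 [ 0.00000000e+00  0.00000000e+00  0.00000000e+00  1.00000000e+00]]
t 1.4 p [ 0.4936 -0.1006  0.258 ] rpy [-3.1389e+00 -1.0000e-03 -1.4600e-01] F [-0.5  6.4  0.4] gap 0.0867 d [ 0.0084 -0.0051 -0.008 ] dyaw -0.2
[0.0018, 0.0008, 0.0016, 0.05, 0.0018, 0.0008, 0.0016, 0.05, 0.0018, 0.0008, 0.0016, 0.05, 0.0018, 0.0008, 0.0016, 0.05, 0.0018, 0.0008, 0.0016, 0.05]
```

View pics/w1.png

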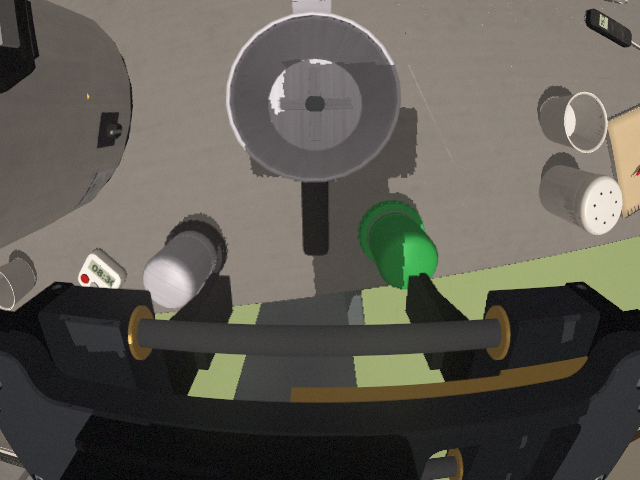

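The wrist view shows the jug mouth centred near (314,97), with the handle bar pointing straight back from (315,180) to (315,255). The arm was still settling, so I'll make a correction, let it settle and measure again.

Emit:
servo_tool(
  steps=[0.002,0,0.002,0,0.002,0,0.002,0,0,0,0,0,0,0,0,0,0,0,0,0],
)

```text
time_s: 2.02
eef_pos: [0.495, -0.1102, 0.2536]
orientation: [3.141, -0.0, -0.15]
wrist_force: [-0.3, -0.5, 0.3]
finger_gap: 1.003
grip_force: 0.0
```

```bash
cat >> h.py <<'E'
def grabw():
    from workcell import cams,monitor
    from scipy.spatial.transform import Rotation as Ro
    s=monitor.state(); i=cams.get_image("wrist")
    Rt=Ro.from_euler("xyz",s["orientation"]).as_matrix(); p=np.array(s["eef_pos"])
    v,u=np.mgrid[0:480,0:640]; K=i["K"]; a=(u-K[0,2])/K[0,0]; b=(v-K[1,2])/K[0,0]
    th=np.hypot(a,b)+1e-9; D=np.stack([np.sin(th)*a/th,np.sin(th)*b/th,np.cos(th)],-1)
    M=i["mount"]; o=p+Rt@M[:3,3]; D=D@(Rt@M[:3,:3]).T
    zc=np.cos(th)
    P=o+D*(i["z_map"]/zc)[...,None]; P[i["z_map"]==0]=np.nan
    return i,o,D,P,s
def onz(o,D,z): return o+D*((z-o[2])/D[...,2])[...,None]
E
python3 - <<'E'
from h import *
i,o,D,P,s=grabw(); F=i["frame"].astype(int)
print(s["eef_pos"],s["orientation"])
import cv2; cv2.imwrite("pics/w2.png",i["frame"][...,::-1])
Z=onz(o,D,.207)
m=(np.abs(P[...,2]-.205)<.006); sub=np.zeros_like(m); sub[190:262,290:340]=1; m&=sub
q=Z[m]; print("handle",m.sum(),q.mean(0),q.min(0),q.max(0))
for v in range(200,256,8):
    w=np.where(m[v])[0]
    if len(w): print(v,w[0],w[-1],Z[v,w[0],:2].round(4),Z[v,w[-1],:2].round(4))
# jug rim
r=(P[...,2]>.211)&(P[...,2]<.219); r[200:]=0; print("rim",circ(P[r][:,:2]))
# cup cyl
c=(P[...,2]>.03)&(P[...,2]<.09)&(np.hypot(P[...,0]-.445,P[...,1]-.053)<.036); print("cup",circ(P[c][:,:2]) if c.sum()>9 else c.sum())
k=(P[...,2]>.088)&(P[...,2]<.097)&(np.hypot(P[...,0]-.587,P[...,1]+.1185)<.075); print("baserim",circ(P[k][:,:2]),k.sum())
E
python3 p.py .502 -.1057 .25 -.15 5
```

```text
[ 0.49503401 -0.11022376  0.25361173] [ 3.14141831e+00 -1.64863432e-04 -1.49881958e-01]
handle 1911 [ 0.51692851 -0.10979775  0.207     ] [ 0.49364125 -0.12032416  0.207     ] [ 0.53887236 -0.09947203  0.207     ]
200 298 324 [ 0.533  -0.1046] [ 0.5307 -0.1195]
208 298 324 [ 0.5283 -0.1039] [ 0.526  -0.1188]
216 298 324 [ 0.5236 -0.1031] [ 0.5213 -0.1181]
224 298 324 [ 0.5188 -0.1023] [ 0.5165 -0.1174]
232 298 324 [ 0.5139 -0.1015] [ 0.5117 -0.1167]
240 299 324 [ 0.5089 -0.1013] [ 0.5067 -0.116 ]
248 299 324 [ 0.504  -0.1004] [ 0.5017 -0.1152]
rim (array([ 0.58839358, -0.11756665,  0.04736355]), np.float64(0.06935916234982327), 5740)
cup (array([ 1588.59555685, -2195.06684136,  2709.35919567]), np.float64(0.005927780023932394), 1336)
t 2.08 p [ 0.4951 -0.1101  0.2536] rpy [ 3.1415e+00 -2.0000e-04 -1.4960e-01] F [-0.9  0.1 -0.3] gap 0.0873 d [ 0.0069  0.0044 -0.0036] dyaw -0.0
[0.0012, -0.0011, 0.0007, 0.0, 0.0012, -0.0011, 0.0007, 0.0, 0.0012, -0.0011, 0.0007, 0.0, 0.0012, -0.0011, 0.0007, 0.0, 0.0012, -0.0011, 0.0007, 0.0]
  return _methods._mean(a, axis=axis, dtype=dtype,
  ret = um.true_divide(
Traceback (most recent call last):
  File "h.py", line 12, in circ
    s=least_squares(f,[*c0,.04][:2 if r else 3],loss="soft_l1",f_scale=.002)
ValueError: Initial guess is outside of provided bounds
```

Emit:
servo_tool(
  steps=[0.003,-0.002,0,0,0.0035,-0.002,0,0,0,0,0.015,0,0,0,0.02,0,0,0,0.02,0],
)

```text
time_s: 2.7
eef_pos: [0.5018, -0.1068, 0.1969]
orientation: [-3.142, 0.001, -0.149]
wrist_force: [0.1, 0.3, -0.4]
finger_gap: 0.998
grip_force: 0.0
```

Emit:
servo_tool(
  steps=[0,0,0.015,0,0,0,0.01,0,0,0,0.005,0,0,0,0.001,0,0,0,0,0],
)

```text
time_s: 3.32
eef_pos: [0.5025, -0.1069, 0.168]
orientation: [3.141, -0.001, -0.149]
wrist_force: [0.1, 1.2, -0.3]
finger_gap: 0.999
grip_force: 0.0
```

Emit:
servo_tool(
  steps=[0,0,0,0,0,0,0,0,0,0,0,0,0,0,0,0,0,0,0,0],
  hand=0,
)

```text
time_s: 3.95
eef_pos: [0.5022, -0.1069, 0.1676]
orientation: [3.142, -0.0, -0.149]
wrist_force: [0.3, -0.3, 0.3]
finger_gap: 0.516
grip_force: 0.0
```

Emit:
servo_tool(
  steps=[0,0,0,0,0,0,0,0,0,0,0,0,0,0,0,0,0,0,0,0],
)

```text
time_s: 4.58
eef_pos: [0.5022, -0.1069, 0.1675]
orientation: [3.142, -0.0, -0.149]
wrist_force: [-0.7, 0.1, -0.3]
finger_gap: 0.183
grip_force: 30.0
```

Emit:
servo_tool(
  steps=[0,0,0,0,0,0,0,0,0,0,0,0,0,0,-0.002,0,0,0,-0.004,0],
)

```text
time_s: 5.2
eef_pos: [0.5018, -0.1068, 0.1734]
orientation: [3.142, 0.001, -0.149]
wrist_force: [-0.1, 0.4, -2.3]
finger_gap: 0.181
grip_force: 30.0
```

Emit:
servo_tool(
  steps=[0,0,-0.006,0,0,0,-0.01,0,0,0,-0.01,0,0,0,-0.01,0,0,0,-0.006,0],
)

```text
time_s: 5.82
eef_pos: [0.5024, -0.1069, 0.2165]
orientation: [3.141, -0.001, -0.149]
wrist_force: [-0.4, 0.4, -2.4]
finger_gap: 0.18
grip_force: 30.0
```

Emit:
servo_tool(
  steps=[0.001,0.006,0,0,0.003,0.014,0,0,0.004,0.02,0,0,0.004,0.022,0,0,0.004,0.022,0,0],
)

```text
time_s: 6.45
eef_pos: [0.5052, -0.1946, 0.2152]
orientation: [3.141, 0.0, -0.15]
wrist_force: [0.3, 0.1, -1.7]
finger_gap: 0.182
grip_force: 30.0
```

Emit:
servo_tool(
  steps=[0.004,0.022,0,0,0.004,0.022,0,0,0.003,0.016,0,0,0.001,0.008,0,0,0,0,0,0],
)

```text
time_s: 7.08
eef_pos: [0.5073, -0.2615, 0.2155]
orientation: [-3.141, 0.0, -0.15]
wrist_force: [0.0, -0.0, -3.1]
finger_gap: 0.181
grip_force: 30.0
```

```bash
python3 - <<'E'
from h import *
import cv2
from workcell import cams
i,o,D,P,s=grabw(); print(s["eef_pos"],s["wrist_force"],s["finger_gap"])
e=s["eef_pos"]
j=cams.get_image("top"); T=cloud(j); np.savez("top1.npz",**j)
s=cams.get_image("scene"); cv2.imwrite("pics/s1.png",s["frame"][...,::-1])
cv2.imwrite("pics/w3.png",i["frame"][...,::-1])
# jug mouth plane from wrist
J=np.array([e[0]+.085,e[1]-.0128])
m=(P[...,2]>.225)&(P[...,2]<.285)&(abs(np.hypot(P[...,0]-J[0],P[...,1]-J[1])-.047)<.006)
q=P[m]; a=np.arctan2(q[:,1]-J[1],q[:,0]-J[0])
for k in np.arange(-3,3.1,.75):
    w=abs(a-k)<.2
    if w.sum()>4: print(round(k,2),w.sum(),np.percentile(q[w,2],97).round(4))
# base rim and spindle from top
B=np.array([.587,-.118]); d=np.hypot(T[...,0]-B[0],T[...,1]-B[1])
for lo,hi,dm in((.088,.098,.07),):
    k=(T[...,2]>lo)&(T[...,2]<hi)&(d<dm)&(d>.045); print("rim",circ(T[k][:,:2]))
k=(d<.02)&(T[...,2]>.089); print("spindle",k.sum(),T[k].mean(0) if k.any() else 0,T[k].max(0) if k.any() else 0)
E
```

```text
[ 0.50725872 -0.26147932  0.21547406] [ 0.03401193 -0.04211084 -3.07012214] 0.1809150966235489
-3.0 1832 0.264
-2.25 2216 0.264
-1.5 2341 0.2639
-0.75 1755 0.2634
0.0 602 0.2429
0.75 2391 0.264
1.5 2288 0.2641
2.25 2177 0.2641
3.0 2024 0.264
rim (array([ 0.58666377, -0.11844278,  0.05719289]), np.float64(0.0029142983754603773), 750)
spindle 45 [ 0.58751521 -0.11811135  0.09366528] [ 0.60664194 -0.09903555  0.10017736]
```

View pics/s1.png

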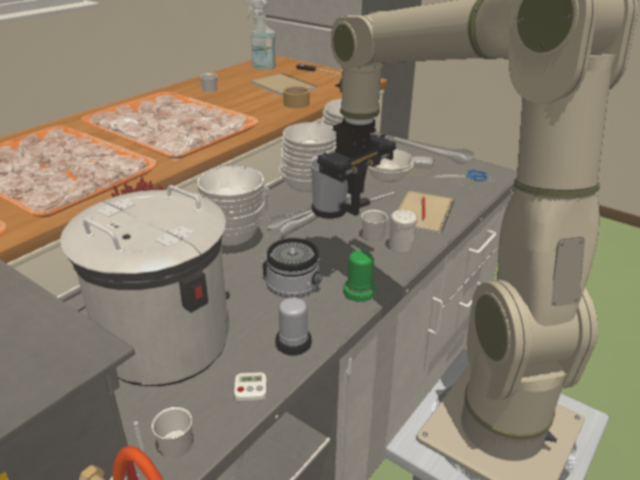

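View pics/w3.png

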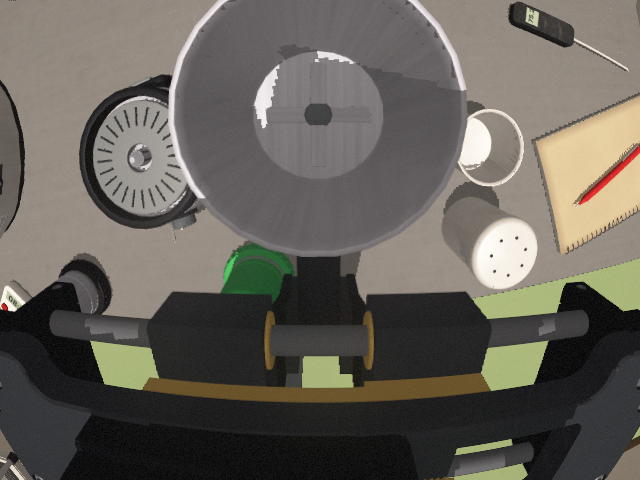

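The scene view shows the jug held level, clear to the right of the base. The wrist view shows the empty base with its spindle near (139,157), and the rim height puts the jug's underside at about 0.133 m. I'll lower it now.

Emit:
servo_tool(
  steps=[0,0,0.012,0,0,0,0.025,0,0,0,0.03,0,0,0,0.025,0,0,0,0.014,0],
)

```text
time_s: 7.85
eef_pos: [0.5064, -0.2607, 0.1076]
orientation: [-3.141, 0.002, -0.149]
wrist_force: [-0.3, -0.4, -1.7]
finger_gap: 0.183
grip_force: 30.0
```

Emit:
servo_tool(
  steps=[0,0,0.009,0,0,0,0.006,0,0,0,0.004,0,0,0,0.003,0,0,0,0.002,0],
)

```text
time_s: 8.48
eef_pos: [0.5074, -0.2614, 0.0857]
orientation: [3.141, -0.0, -0.149]
wrist_force: [0.5, 0.1, -2.0]
finger_gap: 0.182
grip_force: 30.0
```

Emit:
servo_tool(
  steps=[0,0,0.001,0,0,0,0.001,0,0,0,0.0005,0,0,0,0.0005,0,0,0,0,0],
)

```text
time_s: 9.1
eef_pos: [0.5073, -0.2614, 0.0827]
orientation: [3.141, -0.0, -0.149]
wrist_force: [-0.3, 0.7, 0.4]
finger_gap: 0.183
grip_force: 30.0
```

Emit:
servo_tool(
  steps=[0,0,0,0,0,0,0,0,0,0,0,0,0,0,0,0,0,0,0,0],
  hand=0.06,
)

```text
time_s: 9.72
eef_pos: [0.5073, -0.2613, 0.0826]
orientation: [3.142, -0.0, -0.149]
wrist_force: [-1.0, 0.3, -0.2]
finger_gap: 0.646
grip_force: 0.0
```

Emit:
servo_tool(
  steps=[0,0,-0.01,0,0,0,-0.025,0,0,0,-0.04,0,0,0,-0.05,0,0,0,-0.035,0],
  hand=0.087,
)

```text
time_s: 10.35
eef_pos: [0.5077, -0.2614, 0.2459]
orientation: [3.141, -0.003, -0.149]
wrist_force: [0.5, -0.5, -0.4]
finger_gap: 0.994
grip_force: 0.0
```

```bash
cat > look.py <<'E'
from h import *
import cv2,sys
from workcell import cams
i,o,D,P,s=grabw(); print(s["eef_pos"],s["orientation"],s["wrist_force"],s["finger_gap"])
cv2.imwrite(f"pics/{sys.argv[1]}.png",i["frame"][...,::-1]); np.savez(sys.argv[1]+".npz",o=o,D=D,P=P,F=i["frame"])
T=cloud(cams.get_image("top"));S=cloud(cams.get_image("scene"))
for n,Q in(("w",P),("t",T),("s",S)):
    Q=Q.reshape(-1,3); Q=Q[~np.isnan(Q[:,0])]
    def band(c,d0,d1,lo,hi,r=None):
        d=np.hypot(Q[:,0]-c[0],Q[:,1]-c[1]); m=(d<d1)&(d>d0)&(Q[:,2]>lo)&(Q[:,2]<hi)
        return [np.round(v,4) for v in circ(Q[m][:,:2],r)]+[np.percentile(Q[m][:,2],[50,95]).round(4)] if m.sum()>8 else m.sum()
    print(n,"jugrim",band((.592,-.273),.035,.06,.124,.134),"cup",band((.445,.0527),.02,.036,.03,.09,.03),"rim",band((.587,-.1185),.045,.07,.088,.098),"spin",band((.587,-.1185),0,.015,.092,.105))
E
python3 look.py w4; python3 p.py .445 .0527 .22 -.15 10
```

```text
[ 0.50771494 -0.2613691   0.24585233] [ 3.14062388e+00 -2.73817531e-03 -1.49091007e-01] [ 0.47149148 -0.5204152  -0.41013536] 0.9941028471113126
w jugrim [array([ 0.5929, -0.2744,  0.0463]), np.float64(0.0026), np.int64(2751), array([0.1299, 0.1322])] cup [array([0.4889, 0.0157]), np.float64(0.0053), np.int64(669), array([0.0514, 0.0761])] rim [array([ 0.5871, -0.1207,  0.0569]), np.float64(0.0024), np.int64(3315), array([0.0934, 0.0948])] spin [array([ 0.5873, -0.1201,  0.0038]), np.float64(0.0014), np.int64(120), array([0.0957, 0.1   ])]
t jugrim [array([ 0.5926, -0.2746,  0.0473]), np.float64(0.0031), np.int64(175), array([0.1295, 0.133 ])] cup [array([0.4454, 0.0527]), np.float64(0.0003), np.int64(109), array([0.0582, 0.087 ])] rim [array([ 0.5867, -0.1184,  0.0573]), np.float64(0.0027), np.int64(740), array([0.0925, 0.0955])] spin [array([ 0.5874, -0.1185,  0.0038]), np.float64(0.0015), np.int64(23), array([0.0949, 0.1   ])]
s jugrim [array([ 0.5906, -0.273 ,  0.0467]), np.float64(0.0032), np.int64(242), array([0.1279, 0.1318])] cup [array([0.4114, 0.0921]), np.float64(0.01), np.int64(637), array([0.0608, 0.0873])] rim [array([ 0.5845, -0.1168,  0.0572]), np.float64(0.0033), np.int64(424), array([0.0924, 0.0955])] spin [array([ 0.5859, -0.1181,  0.0048]), np.float64(0.0016), np.int64(15), array([0.0947, 0.1005])]
t 10.5 p [ 0.5082 -0.2616  0.2453] rpy [ 3.14   -0.0042 -0.1492] F [ 0.  -1.2 -0.2] gap 0.0867 d [-0.0632  0.3143 -0.0253] dyaw -0.0
[-0.0109, -0.0301, 0.0025, 0.0, -0.0109, -0.0301, 0.0025, 0.0, -0.0109, -0.0301, 0.0025, 0.0, -0.0109, -0.0301, 0.0025, 0.0, -0.0109, -0.0301, 0.0025, 0.0]
[-0.0109, -0.0301, 0.0025, 0.0, -0.0109, -0.0301, 0.0025, 0.0, -0.0109, -0.0301, 0.0025, 0.0, -0.0109, -0.0301, 0.0025, 0.0, -0.0109, -0.0301, 0.0025, 0.0]
```

View pics/w4.png

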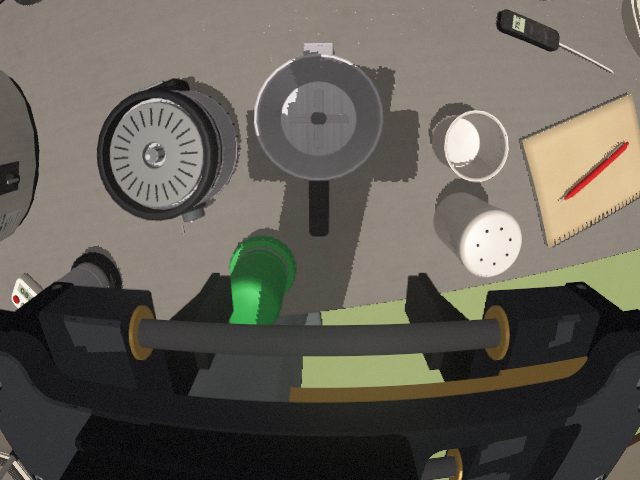

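The jug stands upright on the worktop at about (319,117), the base spindle is near (154,154), and nothing else has moved. I'll go to the cup next.

Emit:
servo_tool(
  steps=[-0.011,-0.03,0.002,0,-0.011,-0.03,0.003,0,-0.011,-0.03,0.002,0,-0.011,-0.03,0.003,0,-0.011,-0.03,0.003,0],
)

```text
time_s: 11.12
eef_pos: [0.4744, -0.1037, 0.2287]
orientation: [-3.142, 0.001, -0.149]
wrist_force: [-0.1, -0.2, 0.3]
finger_gap: 1.004
grip_force: 0.0
```

Emit:
servo_tool(
  steps=[-0.011,-0.04,0.003,0,-0.011,-0.04,0.003,0,-0.011,-0.04,0.003,0,-0.011,-0.02,0.002,0,-0.011,-0.011,0.002,0],
)

```text
time_s: 11.75
eef_pos: [0.4424, 0.0537, 0.2159]
orientation: [3.141, 0.001, -0.148]
wrist_force: [0.5, -0.5, 0.0]
finger_gap: 1.0
grip_force: 0.0
```

Emit:
servo_tool(
  steps=[0,0,0,0,0,0,0,0,0,0,0,0,0,0,0,0,0,0,0,0],
)

```text
time_s: 12.38
eef_pos: [0.4433, 0.0525, 0.2165]
orientation: [-3.142, 0.0, -0.15]
wrist_force: [-0.1, 0.6, -0.2]
finger_gap: 1.0
grip_force: 0.0
```

```bash
python3 p.py .445 .0527 .066 -.15 5; python3 - <<'E'
from h import *
i,o,D,P,s=grabw(); F=i["frame"].astype(int)
print(s["eef_pos"])
for lo,hi in((.03,.09),(.06,.095),(.1,.112)):
    m=(P[...,2]>lo)&(P[...,2]<hi)&(np.hypot(P[...,0]-.445,P[...,1]-.053)<.045); print(lo,m.sum(),circ(P[m][:,:2],.03) if m.sum()>9 else 0)
E
```

```text
t 12.38 p [0.4433 0.0525 0.2165] rpy [-3.1416  0.     -0.1496] F [-0.1  0.6 -0.2] gap 0.087 d [ 0.0017  0.0002 -0.1505] dyaw -0.0
[0.0003, -0.0001, 0.0301, 0.0, 0.0003, -0.0001, 0.0301, 0.0, 0.0003, -0.0001, 0.0301, 0.0, 0.0003, -0.0001, 0.0301, 0.0, 0.0003, -0.0001, 0.0301, 0.0]
[0.44331658 0.05247898 0.21651329]
0.03 584 (array([0.44552183, 0.05198774]), np.float64(0.000324911099772216), 584)
0.06 388 (array([0.44547397, 0.05194471]), np.float64(0.00030746063533649865), 388)
0.1 4178 (array([0.43267482, 0.05502938]), np.float64(0.012251563659143221), 4178)
```

Emit:
servo_tool(
  steps=[0.002,0,0.02,0,0,0,0.03,0,0,0,0.03,0,0,0,0.03,0,0,0,0.02,0],
)

```text
time_s: 13.05
eef_pos: [0.4447, 0.0523, 0.0852]
orientation: [3.141, 0.001, -0.149]
wrist_force: [-0.0, 0.3, -0.4]
finger_gap: 0.999
grip_force: 0.0
```

Emit:
servo_tool(
  steps=[0,0,0.012,0,0,0,0.007,0,0,0,0.001,0,0,0,0,0,0,0,0,0],
)

```text
time_s: 13.68
eef_pos: [0.4456, 0.0524, 0.067]
orientation: [-3.142, -0.001, -0.149]
wrist_force: [0.1, 0.0, -0.4]
finger_gap: 1.0
grip_force: 0.0
```

Emit:
servo_tool(
  steps=[0,0,0,0,0,0,0,0,0,0,0,0,0,0,0,0,0,0,0,0],
  hand=0.03,
)

```text
time_s: 14.3
eef_pos: [0.4452, 0.0524, 0.0665]
orientation: [3.142, -0.0, -0.149]
wrist_force: [0.3, -0.0, 0.3]
finger_gap: 0.682
grip_force: 30.0
```

Emit:
servo_tool(
  steps=[0,0,0,0,0,0,0,0,0,0,0,0,0,0,0,0,0,0,0,0],
  hand=0,
)

```text
time_s: 14.92
eef_pos: [0.4452, 0.0524, 0.0665]
orientation: [3.142, -0.0, -0.149]
wrist_force: [-0.2, 0.6, 0.5]
finger_gap: 0.682
grip_force: 30.0
```

Emit:
servo_tool(
  steps=[0,0,-0.01,0,0,0,-0.025,0,0,0,-0.035,0,0,0,-0.035,0,0,0,-0.02,0],
)

```text
time_s: 15.55
eef_pos: [0.4456, 0.0525, 0.1938]
orientation: [3.142, -0.002, -0.149]
wrist_force: [0.2, -0.7, -2.2]
finger_gap: 0.683
grip_force: 30.0
```

Emit:
servo_tool(
  steps=[0.009,0.008,0,0,0.02,0.018,0,0,0.025,0.022,0,0,0.025,0.022,0,0,0.025,0.022,0,0],
)

```text
time_s: 16.18
eef_pos: [0.5346, -0.0559, 0.19]
orientation: [3.141, 0.002, -0.15]
wrist_force: [-0.2, 0.1, -1.4]
finger_gap: 0.686
grip_force: 30.0
```

Emit:
servo_tool(
  steps=[0.025,0.022,0,0,0.02,0.018,0,0,0.012,0.012,0,0,0.005,0.004,0,0,0,0,0,0],
)

```text
time_s: 16.8
eef_pos: [0.5872, -0.1182, 0.1912]
orientation: [-3.141, 0.001, -0.149]
wrist_force: [0.1, 1.2, -2.0]
finger_gap: 0.687
grip_force: 30.0
```

Emit:
servo_tool(
  steps=[0,0,0.01,0,0,0,0.008,0,0,0,0,0,0,0,0,0,0,0,0,0],
)

```text
time_s: 17.42
eef_pos: [0.5875, -0.1186, 0.1739]
orientation: [3.141, -0.001, -0.149]
wrist_force: [-0.3, -0.1, -1.3]
finger_gap: 0.686
grip_force: 30.0
```

```bash
python3 look.py w5; python3 p.py .587 -.119 .171 -.15 5; python3 - <<'E'
from h import *
import cv2
z=np.load("w5.npz"); P=z["P"]
from workcell import monitor
e=monitor.state()["eef_pos"]
# cup collar / cylinder seen from wrist
for lo,hi,r in((.125,.17,.03),(.105,.122,.0385)):
    m=(P[...,2]>lo)&(P[...,2]<hi)&(np.hypot(P[...,0]-e[0],P[...,1]-e[1])<.05); print(lo,m.sum(),circ(P[m][:,:2],r) if m.sum()>9 else 0)
E
```

```text
[ 0.58752882 -0.11863199  0.17390323] [ 3.14148409e+00 -6.05485143e-04 -1.49235275e-01] [-0.31312061 -0.05112167 -1.29328503] 0.6860371058308814
w jugrim [array([ 0.5935, -0.2736,  0.0465]), np.float64(0.0023), np.int64(3017), array([0.1297, 0.132 ])] cup 0 rim [array([ 0.5887, -0.1194,  0.0566]), np.float64(0.0024), np.int64(3964), array([0.0934, 0.0947])] spin 0
t jugrim [array([ 0.5926, -0.2733,  0.0467]), np.float64(0.0027), np.int64(347), array([0.1291, 0.1323])] cup 0 rim 0 spin 0
s jugrim [array([ 0.5908, -0.2728,  0.0471]), np.float64(0.0032), np.int64(235), array([0.1284, 0.1324])] cup 0 rim [array([ 0.5842, -0.1164,  0.0572]), np.float64(0.0031), np.int64(320), array([0.0925, 0.0956])] spin 0
t 17.57 p [ 0.5874 -0.1187  0.1738] rpy [ 3.1415e+00 -4.0000e-04 -1.4940e-01] F [-0.4  0.3 -1.9] gap 0.0593 d [-0.0004 -0.0003 -0.0028] dyaw -0.0
[-0.0001, 0.0001, 0.0006, 0.01, -0.0001, 0.0001, 0.0006, 0.01, -0.0001, 0.0001, 0.0006, 0.01, -0.0001, 0.0001, 0.0006, 0.01, -0.0001, 0.0001, 0.0006, 0.01]
0.125 4427 (array([ 0.5895823 , -0.11958582]), np.float64(0.0032797123051923403), 4427)
0.105 373 (array([ 0.58788422, -0.11926261]), np.float64(0.0007145716985665477), 373)
```

View pics/w5.png

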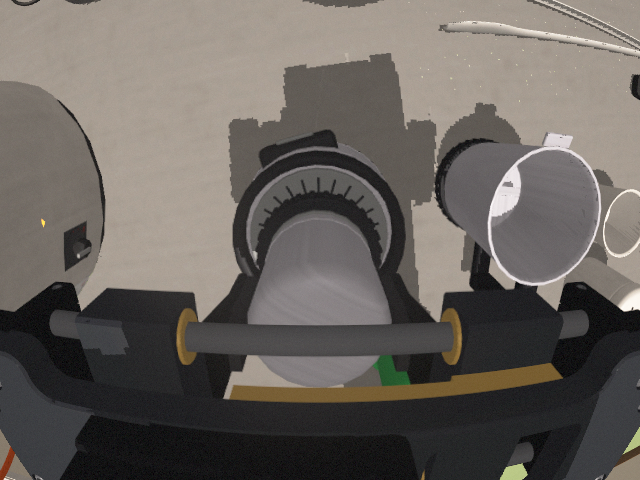

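The wrist view shows the cup over the base. In the same camera its collar and the base rim agree to about 1 mm, so I'll descend slowly and watch the force.

Emit:
servo_tool(
  steps=[0.0005,0,0.002,0,0,0,0.002,0,0,0,0.002,0,0,0,0.002,0,0,0,0.002,0],
)

```text
time_s: 18.2
eef_pos: [0.5878, -0.1187, 0.1634]
orientation: [3.142, 0.0, -0.149]
wrist_force: [-0.4, -0.5, -1.9]
finger_gap: 0.681
grip_force: 30.0
```

Emit:
servo_tool(
  steps=[0,0,0.001,0,0,0,0.001,0,0,0,0.001,0,0,0,0.001,0,0,0,0,0],
)

```text
time_s: 18.82
eef_pos: [0.5878, -0.1187, 0.1595]
orientation: [3.142, 0.0, -0.149]
wrist_force: [0.2, -0.4, -2.0]
finger_gap: 0.685
grip_force: 30.0
```

The underside is at about 0.093 m, below the spindle tip, and there is no contact force, so the hole is over the spindle. I'll continue down.

Emit:
servo_tool(
  steps=[0,0,0.001,0,0,0,0.001,0,0,0,0.001,0,0,0,0.001,0,0,0,0,0],
)

```text
time_s: 19.45
eef_pos: [0.5878, -0.1187, 0.1554]
orientation: [3.142, 0.0, -0.149]
wrist_force: [-0.6, -0.1, -2.4]
finger_gap: 0.684
grip_force: 30.0
```

Emit:
servo_tool(
  steps=[0,0,0.001,0,0,0,0.001,0,0,0,0.001,0,0,0,0,0,0,0,0,0],
)

```text
time_s: 20.08
eef_pos: [0.5878, -0.1187, 0.1525]
orientation: [3.142, 0.0, -0.149]
wrist_force: [-0.5, -0.1, -1.8]
finger_gap: 0.685
grip_force: 30.0
```

Emit:
servo_tool(
  steps=[0,0,0.001,0,0,0,0,0,0,0,0.001,0,0,0,0.001,0,0,0,0.001,0],
)

```text
time_s: 20.7
eef_pos: [0.588, -0.1187, 0.149]
orientation: [3.141, -0.001, -0.149]
wrist_force: [-3.8, 0.6, 6.7]
finger_gap: 0.686
grip_force: 30.0
```

Emit:
servo_tool(
  steps=[0,0,0.001,0,0,0,0.001,0,0,0,0,0,0,0,0,0,0,0,0,0],
)

```text
time_s: 21.32
eef_pos: [0.588, -0.1187, 0.1472]
orientation: [3.141, -0.001, -0.149]
wrist_force: [-3.9, 1.2, 6.8]
finger_gap: 0.682
grip_force: 30.0
```

Emit:
servo_tool(
  steps=[-0.0005,0,0.001,0,-0.0005,0,0.0005,0,0,0,0.0005,0,0,0,0,0,0,0,0,0],
)

```text
time_s: 21.95
eef_pos: [0.5878, -0.1187, 0.1459]
orientation: [3.141, -0.003, -0.149]
wrist_force: [-1.9, -0.5, 9.0]
finger_gap: 0.686
grip_force: 30.0
```

Emit:
servo_tool(
  steps=[0,0,0.0005,0,0,0,0.0005,0,0,0,0.0005,0,0,0,0,0,0,0,0,0],
)

```text
time_s: 22.58
eef_pos: [0.588, -0.1187, 0.1454]
orientation: [3.141, -0.003, -0.149]
wrist_force: [-4.4, 1.5, 16.9]
finger_gap: 0.682
grip_force: 30.0
```

```bash
python3 look.py w6; python3 - <<'E'
from workcell import monitor; s=monitor.state(); print(s["eef_pos"],s["wrist_force"],s["orientation"])
import numpy as np
P=np.load("w6.npz")["P"]
d=np.hypot(P[...,0]-.5875,P[...,1]+.1187); m=(d>.041)&(d<.049)&(P[...,2]>.07)&(P[...,2]<.09); print("deck z",m.sum(),np.percentile(P[m][:,2],[10,50,90]))
E
```

```text
[ 0.58802439 -0.11867526  0.14543974] [ 3.14099991 -0.00337779 -0.14922559] [-4.43849759  1.50491087 16.88664115] 0.6817158838681818
w jugrim [array([ 0.5937, -0.2736,  0.0464]), np.float64(0.0024), np.int64(3204), array([0.1296, 0.1319])] cup 0 rim [array([ 0.5884, -0.1193,  0.0568]), np.float64(0.0024), np.int64(4596), array([0.0934, 0.0947])] spin 0
t jugrim [array([ 0.5925, -0.2734,  0.0468]), np.float64(0.0028), np.int64(371), array([0.129 , 0.1329])] cup 0 rim 0 spin 0
s jugrim [array([ 0.5906, -0.2728,  0.0464]), np.float64(0.0027), np.int64(222), array([0.1283, 0.1321])] cup 0 rim [array([ 0.5839, -0.1166,  0.0572]), np.float64(0.0029), np.int64(344), array([0.0925, 0.0954])] spin 0
[ 0.58798471 -0.11871219  0.14542069] [-5.88169117  0.86675532 17.09711469] [ 3.14098083 -0.00333466 -0.14931953]
deck z 3179 [0.07888129 0.0797314  0.08060779]
```

The force has risen past the spring's 12 N, the deck measures at its stop and the jug is standing. I'll hand it in.

```bash
python3 -c "
from workcell import workorder; print(workorder.hand_in())"
```

```text
the job is handed in; nothing more can be done
None
```

I handed the job in at about 22.7 s of the 61 s allowed. The jug stands upright and let go on the worktop, about 0.155 m to the right of the base axis. The grinding cup dropped over the spindle and the gripper still holds it pressed to the deck's stop at about 17 N. The hand-in gave no verdict.

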